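# Load the tube mixer and close its cover

### The job

Take the reagent cartridge that was left on top of the clips of the tube mixer off it and set it down flat inside the shallow white tray. Then press every sample tube lying on the paper mat fully home into a clip of its own in the mixer, so that the sprung jaw closes over it, and last push the clear cover shut until it clicks behind its catch. Do not disturb the bottle, the jar or the carton.

Things in the scene. Friction and masses are not known exactly. Their poses are not given: they have to be found in the camera images.
- mixer: Tube mixer fixed to the bench: open white box 196 (x) x 236 (y) mm; side and rear walls up to 86 mm, front wall (-x) to 46 mm above the bench, black catch post 75 mm high mid-front, reaching to x = -123 mm. Three clips in a row across y, 62 mm apart; the tubes lie in them along x. Origin at the centre of the underside; x to the rear (cover hinge), y left seen from the front, z up.
- clip0 (a point): Clip at mixer y = -62 mm: where origin and axis of a seated tube belong, 45 mm above the bench; axes as the mixer's. Cap to front or rear, up to 14 mm off along x. Two aligned forks, 12 mm wide, at x = -34 and 34 mm, the space between free for fingers to 31 mm below. Each: saddle 10 mm below; fixed prong at -y, inner face 11 mm off, flaring to its top 38 mm above; black sprung jaw at +y.
- clip1 (a point): Middle clip, mixer y = 0, like clip0 in all. A tube goes in from straight above with its axis level, along x and aimed at y = 0 of the clip. Well aimed it first touches the jaw about 25 mm above its seat, then needs about 5 to 12 N downwards in all to snap past the jaw's nose (12 mm above the seat point); its own weight is not enough.
- clip2 (a point): Clip at mixer y = 62 mm, like clip0 and clip1 in all.
- jaw0 (a joint): Sprung jaw of clip 0, rad: 0 closed, about 0.1 to 0.2 while a tube passes its nose, springs back to 0 over a seated tube. Hinged along x at the foot, swings to +y. Top 36 mm above the seat point.
- jaw1 (a joint): Sprung jaw of clip 1, rad: 0 closed, about 0.1 to 0.2 while a tube passes its nose, springs back to 0 over a seated tube. Hinged along x at the foot, swings to +y. Top 36 mm above the seat point.
- jaw2 (a joint): Sprung jaw of clip 2, rad: 0 closed, about 0.1 to 0.2 while a tube passes its nose, springs back to 0 over a seated tube. Hinged along x at the foot, swings to +y. Top 36 mm above the seat point.
- cover (a joint): Clear hinged cover, rad: 0 shut, 1.5 to 1.8 open at the start, limit 1.85. Flat panel 236 mm wide, 190 mm from hinge to free edge, 4 to 8 mm thick, grey rims. Stiff hinge (0.4 N m): it stays where left. From about 0.08 rad it rides on the sprung roller catch and needs about 7 to 14 N pressed down at the middle of the free edge; past 0.03 rad it goes home to 0 and stays.
- cover_edge (a point): Middle of the cover's free rim, on its outer (upper when shut) face, 183 mm from the hinge line and 8 mm outside the hinge plane. Here a tongue reaches 25 mm from the panel's inner side. Shut, this point is 98 mm above the bench at the front; open, it stands above the rear with the outer face to the rear.
- cover_hinge (a point): Middle of the cover's hinge line (parallel to the mixer's y axis), 92 mm behind the mixer's origin, 90 mm above the bench. Opening swings the free edge up from the front, over to the rear.
- cartridge: White plastic reagent cartridge, 0.35 kg: block 100 mm (x) x 130 mm (y) x 35 mm high with a grip rib on top along x, 70 mm long, 18 mm thick (y) and 24 mm high, so 59 mm high in all. Origin at the centre of its underside. At the start it lies on the tops of the clip prongs with its underside 83 mm above the bench.
- tray: White plastic tray fixed to the bench, 150 mm (x) x 184 mm (y) outside, walls 4 mm thick and 18 mm high, floor 4 mm thick. Origin at the centre of its underside.
- mat: White paper mat 200 x 250 mm, 3 mm thick, fixed to the bench; origin at the centre of its underside. The tubes lie on it side by side, roughly along its x axis, about 80 mm apart.
- tube0: Capped sample tube, 45 g: grey cylinder, diameter 20 mm, square black cap (24 x 24 mm, 22 mm long) at +x, square grey foot (24 x 24, 8 long) at -x, so it does not roll. 146 mm long; origin on the axis, 76 mm from the cap end, 70 mm from the foot end; bare cylinder from x = -62 to +54 mm. Lying on the mat its axis is 12 mm above the mat's top. May be absent (None).
- tube1: Second tube, like tube0; may be absent (None).
- tube2: Third tube, like tube0; may be absent (None).
- bottle: Brown bottle, 64 mm in diameter, 150 mm high, not to be moved; origin at the centre of its underside.
- jar: White jar, 70 mm in diameter, 80 mm high, not to be moved; origin at the centre of its underside.
- carton: Cardboard carton 80 x 130 x 60 mm, not to be moved; origin at the centre of its underside.
There are look-alikes about, which are no part of the job. What is shaped like the tube1 but purple is not meant. Leave any black look-alike of the cartridge alone.

How it is judged:
By the outcome, as a careful person would: the job done as asked, in the order asked, and still so for the second after the job is handed in, with the robot touching nothing.
Of tube0, tube1, tube2 only 2 to 3 are there at a start; the rules pass over those that are not, and their reading is None.
At some moment in a run one of tube0, tube1, tube2 may be knocked a few centimetres aside while the robot is not near it.
It also fails if it takes over 210 s, if anything falls off the work surface, if the arm or the gripper's body presses on something with over 40 N, if the wrist force passes 120 N, or if a joint passes its speed limit or range.

### The arm

A 6-joint arm with a two-finger parallel gripper is mounted at the origin on the work surface. World frame = base frame: x ahead of the robot, y to its left, z up, the work surface at z = 0. Lengths are in m, angles in rad, forces in N, time in s.
With the tool pointing down it reaches from about 0.375 to 0.975 m from the base axis. Payload 3.8 kg.
Tool frame: the origin (TCP) lies at the centre of the arm's flange, where the gripper is bolted on; the fingertips stand 173 mm ahead of it and the grasp point (between the pads) lies 155 mm ahead of it (bot.tip_reach is the distance from the TCP to the fingertips, in m); z points along the fingers, y is the line along which they close (so a half turn about z gives the same grasp; the last joint's range is limited). The gripper opens to 85 mm and grips with 20 to 120 N. Pads are 22 mm wide; open, the fingers measure 114 mm over their backs; the gripper's body (76 mm by 85 mm) begins 54 mm behind the grasp point. The pads swing forward as they close: fully open they stand 13 mm farther back than shut.
Start: joints at [1.143, 0.264, 1.604, -0, 1.274, -0.037], TCP at [0.257, 0.624, 0.405] pointing down, gripper open.
Joint ranges: [-2.63, 2.63], [-0.94, 2.18], [0.31, 2.57], [-1.31, 4.45], [0, 2.66], [-2.55, 2.55]. Speed limits (rad/s): [2.57, 2.57, 3.14, 3.14, 3.14, 3.14].

### API

Orientations are given as a rotation vector (axis times angle).
In Python, from workcell import bot gives the robot as it stands.
- The arm moves only by the tool drive_tool, never from a script. Its arguments are lists of equal length, an entry for each row: "claw": the finger opening in mm, from 0 to 85.4; "slide": the shift along the world's x, y, z each as a share of 0.5 m, from -1 to 1, a list of three; "yaw": the turn about the world's z as a share of 180 degrees, from -1 to 1. A call has 1 to 8 rows; each row is the pose to reach, as a shift and turn from the pose commanded when the call began, turning the shorter way round; what a row does not reach only later rows make up. A row lasts 1/12 s, in which the tool goes at most 41.7 mm and 7.16 degrees, less where a joint would pass 70% of its speed; a pose out of reach is approached as far as the arm can. A call with a number of a shift or a turn outside -1 to 1 is refused whole. A call with a gripper value outside its range is refused whole. The fingers move at their own pace and stop on an object; "newtons" is the grip in N (left out, the last holds). Time passes only in rows, so rows that repeat a pose let the fingers close. It gives the time, the measured TCP pose, the force, the opening and the grip force at its end, in the units of the state.
- bot.read_state(): the state, without advancing time (a new reading comes with each control period).
- bot.read_camera(name): name is "side" or "top"; returns a dict with "color" (384x512x3 uint8, red, green, blue), "depth" (384x512 float32, m along the optical axis (not along the pixel's ray), 0 where there is no reading), "mtx" (3x3 intrinsics, pixels), "eye" and "rotation" of the camera in the world. Camera axes: x right, y up, looking along -z (the intrinsics and any distortion apply to the point x, -y, -z); pixel columns grow to the right and rows downward; lengths in m; the calibration is good to about 2 mm. A picture is of the moment at which its call begins.
- bot.finish_job(): hands the job in; it is judged then, once.
The state is a dict: "time": time; "q": joint angles; "joint_vel": joint speeds; "joint_torque": joint torques, N m; "tool_pos": TCP position; "tcp_rot": TCP orientation; "wrist_force": force on the tool from outside, world axes, zero at the start; "torque": the same for the moment, N m; "width": opening from 0.0 (shut) to 1.0 (fully open); "grip_force": force on a finger pad.
Only numpy, scipy, OpenCV 4.12 (cv2) and the standard library are available. Lean on these libraries where they do the work, as an engineer would, in place of code of your own. Each camera call takes 0.05 s, during which the arm holds its last target. There are 200 camera calls.

## Working session

There is one attempt and no reset: what is moved stays moved. The work goes in short steps, Python scripts to look and compute and a tool call to move; the robot and the scene stay as the last step left them, time stands still between calls to the robot, and variables do not carry over. Pictures are saved under pics/ and viewed, at most 14 in all, crops included, and the job is handed in when it is done.

Besides the shell and the picture viewer there is one more tool, called after ">>>" as name([rows], argument=value, ...), one row to a line, values as JSON. drive_tool: Moves the arm, as the interface text tells. Shift numbers are shares of 0.5 m and turn numbers shares of 180 degrees, none past 1 either way. Its arguments: {"type":"object","properties":{"claw":{"type":"array","items":{"type":"number"}},"slide":{"type":"array","items":{"type":"array","items":{"type":"number"}}},"yaw":{"type":"array","items":{"type":"number"}},"newtons":{"type":"number"}},"required":["claw","slide","yaw"]}

```bash
mkdir -p pics; cat > h.py <<'E'
import numpy as np, cv2
from workcell import bot
def snap(n,save=None):
    c=bot.read_camera(n)
    if save: cv2.imwrite('pics/'+save,c['color'][:,:,::-1])
    return c
def cloud(c):
    d=c['depth'];h,w=d.shape;K=c['mtx'];u,v=np.meshgrid(np.arange(w),np.arange(h))
    P=np.stack([(u-K[0,2])/K[0,0]*d,-(v-K[1,2])/K[1,1]*d,-d],-1)
    R=np.array(c['rotation']);
    if R.shape!=(3,3): R=cv2.Rodrigues(R)[0]
    P=P@R.T+np.array(c['eye']); P[d==0]=np.nan
    return P
def st():
    s=bot.read_state();print({k:np.round(v,3) for k,v in s.items() if k in('time','tool_pos','tcp_rot','wrist_force','width','grip_force')})
E
python3 - <<'E'
from h import *
st()
for n in('top','side'):
    c=snap(n,n+'0.png');print(n,c['mtx'],c['eye'],c['rotation'],[k for k in c])
    np.save(n+'0.npy',cloud(c))
E
```

```text
{'time': np.float64(0.0), 'tool_pos': array([0.257, 0.624, 0.403]), 'tcp_rot': array([-6.100e-01, -3.081e+00,  3.000e-03]), 'wrist_force': array([ 0.311,  0.736, -0.207]), 'grip_force': np.float64(0.0), 'width': np.float64(0.996)}
top [[400.51130324   0.         256.6910838 ]
 [  0.         400.51130324 198.90998167]
 [  0.           0.           1.        ]] [ 0.46563329 -0.09084051  1.42951888] [ 0.10176619 -0.10578936 -1.57144776] ['color', 'depth', 'mtx', 'eye', 'rotation']
side [[430.5457949    0.         256.33628563]
 [  0.         430.5457949  191.7543669 ]
 [  0.           0.           1.        ]] [ 0.3838796  -1.19602049  0.89224783] [ 0.96050331 -0.08602985 -0.21121717] ['color', 'depth', 'mtx', 'eye', 'rotation']
```

View pics/top0.png

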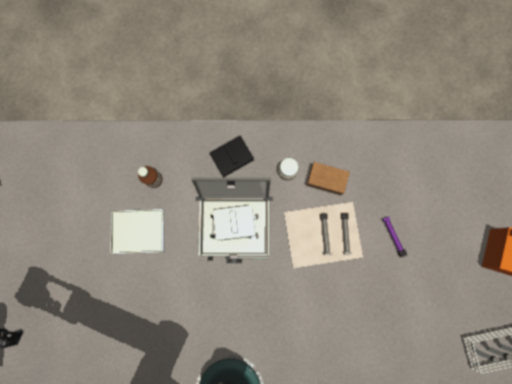

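View pics/side0.png

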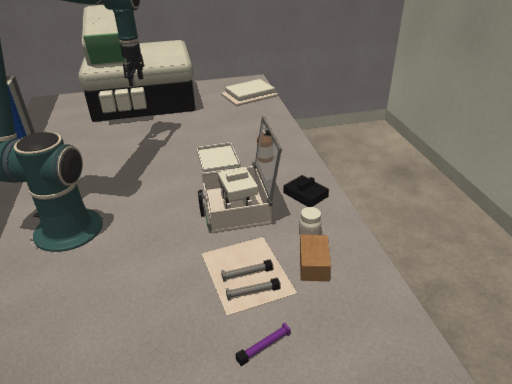

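Top view: tray at (137,231), mixer at (235,225) with the cartridge (rib at about (234,220)) and the cover standing open at (232,190). Two grey tubes are on the mat at (325,233) and (346,232). The purple tube, (394,236), and the black block, (232,155), are decoys. The side view agrees.

```bash
python3 - <<'E'
from h import *
T=np.load('top0.npy');S=np.load('side0.npy')
ct=cv2.imread('pics/top0.png');cs=cv2.imread('pics/side0.png')
def rect(P,m,name):
    p=P[m];p=p[~np.isnan(p[:,0])]
    r=cv2.minAreaRect(p[:,:2].astype(np.float32));print(name,len(p),'c',np.round(r[0],4),'sz',np.round(r[1],4),'ang',round(r[2],2),'z med',np.round(np.percentile(p[:,2],[5,50,95]),4))
def box(P,u0,u1,v0,v1):
    m=np.zeros(P.shape[:2],bool);m[v0:v1,u0:u1]=1;return m
for nm,P,im,bt,tb,mat in(('top',T,ct,(105,170,203,260),[(315,335,208,258),(336,354,207,258)],(280,366,198,270)),('side',S,cs,(190,245,140,172),[(215,276,257,282),(222,285,276,301)],(200,295,235,310))):
    z=P[...,2];g=im.max(2)
    rect(P,box(P,*bt)&(z>.012)&(z<.03),nm+' tray rim')
    for b in tb: rect(P,box(P,*b)&(z>.014)&(z<.05),nm+' tube')
    for b in tb: rect(P,box(P,*b)&(g<60)&(z>.014),nm+' cap')
    cb=(195,275,170,262) if nm=='top' else (195,285,115,230)
    m=box(P,*cb)
    rect(P,m&(z>.108)&(z<.125)&(P[...,0]<.6),nm+' block')
    rect(P,m&(z>.132)&(z<.15)&(P[...,0]<.6),nm+' rib')
    rect(P,m&(z>.078)&(z<.092)&(P[...,0]<.62),nm+' walls')
    rect(P,m&(z>.15)&(z<.4),nm+' cover')
    p=P[m&(z>.12)&(z<.4)&(P[...,0]>.57)]
    if len(p)>10:
        print('cover z range',p[:,2].min(),p[:,2].max())
# crops
a=cv2.resize(ct[165:275,185:285],None,fx=6,fy=5.4,interpolation=cv2.INTER_CUBIC)
cv2.imwrite('pics/c1.png',a)
b=cv2.resize(cs[110:235,185:300],None,fx=4.8,fy=4.8,interpolation=cv2.INTER_CUBIC)
cv2.imwrite('pics/c2.png',b)
E
```

```text
top tray rim 272 c [0.537  0.3289] sz [0.1613 0.1861] ang 1.57 z med [0.0124 0.0182 0.0229]
top tube 251 c [ 0.5301 -0.3332] sz [0.1448 0.0233] ang 3.56 z med [0.0194 0.0253 0.0315]
top tube 258 c [ 0.5332 -0.4048] sz [0.144  0.0244] ang 1.59 z med [0.0181 0.0248 0.0313]Traceback (most recent call last):
  File "<stdin>", line 13, in <module>
  File "<stdin>", line 6, in rect
    return _quantile_unchecked(
        a, q, axis, out, overwrite_input, method, keepdims, weights)
    return _ureduce(a,
                    func=_quantile_ureduce_func,
    ...<5 lines>...
                    overwrite_input=overwrite_input,
                    method=method)
    r = func(a, **kwargs)
    result = _quantile(arr,
                       quantiles=q,
    ...<2 lines>...
                       out=out,
                       weights=wgt)
    slices_having_nans = np.isnan(arr[-1, ...])
                                  ~~~^^^^^^^^^
IndexError: index -1 is out of bounds for axis 0 with size 0
```

```bash
cat > m.py <<'E'
from h import *
def rect(P,m,name):
    p=P[m];p=p[~np.isnan(p[:,0])]
    if len(p)<4: print(name,'few');return
    r=cv2.minAreaRect(p[:,:2].astype(np.float32));print(name,len(p),'c',np.round(r[0],4),'mean',np.round(p.mean(0),4),'sz',np.round(r[1],4),'ang',round(r[2],2),'z',np.round(np.percentile(p[:,2],[5,50,95]),4))
def box(P,u0,u1,v0,v1):
    m=np.zeros(P.shape[:2],bool);m[v0:v1,u0:u1]=1;return m
E
python3 - <<'E'
from m import *
T=np.load('top0.npy');S=np.load('side0.npy')
ct=cv2.imread('pics/top0.png');cs=cv2.imread('pics/side0.png')
for nm,P,im,bt,tb,mat in(('top',T,ct,(105,170,203,260),[(315,335,208,258),(336,354,207,258)],(280,366,198,270)),('side',S,cs,(190,245,140,172),[(215,276,257,282),(222,285,276,301)],(200,295,235,310))):
    z=P[...,2];g=im.max(2)
    rect(P,box(P,*bt)&(z>.012)&(z<.03),nm+' tray rim')
    for b in tb: rect(P,box(P,*b)&(z>.014)&(z<.05),nm+' tube')
    for b in tb: rect(P,box(P,*b)&(g<50),nm+' cap')
    cb=(195,275,170,262) if nm=='top' else (195,285,115,230)
    m=box(P,*cb)
    rect(P,m&(z>.108)&(z<.125)&(P[...,0]<.6),nm+' block')
    rect(P,m&(z>.132)&(z<.15)&(P[...,0]<.6),nm+' rib')
    rect(P,m&(z>.078)&(z<.092)&(P[...,0]<.62),nm+' walls')
    rect(P,m&(z>.15)&(z<.4),nm+' cover')
a=cv2.resize(ct[165:275,185:285],None,fx=5.4,fy=5.4,interpolation=cv2.INTER_CUBIC)
cv2.imwrite('pics/c1.png',a)
b=cv2.resize(cs[110:235,185:300],None,fx=4.8,fy=4.8,interpolation=cv2.INTER_CUBIC)
cv2.imwrite('pics/c2.png',b)
E
```

```text
top tray rim 272 c [0.537  0.3289] mean [0.5419 0.3327 0.018 ] sz [0.1613 0.1861] ang 1.57 z [0.0124 0.0182 0.0229]
top tube 251 c [ 0.5301 -0.3332] mean [ 0.5316 -0.3331  0.0253] sz [0.1448 0.0233] ang 3.56 z [0.0194 0.0253 0.0315]
top tube 258 c [ 0.5332 -0.4048] mean [ 0.5348 -0.4047  0.0248] sz [0.144  0.0244] ang 1.59 z [0.0181 0.0248 0.0313]
top cap few
top cap few
top block 922 c [ 0.5547 -0.018 ] mean [ 0.5551 -0.017   0.1193] sz [0.0917 0.1346] ang 0.64 z [0.1145 0.1194 0.1236]
top rib 122 c [ 0.5643 -0.0181] mean [ 0.5639 -0.0184  0.1438] sz [0.0688 0.018 ] ang 7.32 z [0.1393 0.1438 0.148 ]
top walls 263 c [ 0.5267 -0.0152] mean [ 0.5229 -0.0166  0.085 ] sz [0.2342 0.1803] ang 89.72 z [0.0793 0.0852 0.0899]
top cover 1194 c [ 0.6687 -0.0178] mean [ 0.669  -0.0201  0.2301] sz [0.2307 0.0315] ang 89.94 z [0.1591 0.2351 0.28  ]
side tray rim 209 c [0.5413 0.3286] mean [0.5427 0.3225 0.0169] sz [0.1511 0.1959] ang 2.0 z [0.0126 0.0171 0.0211]
side tube 399 c [ 0.5319 -0.3664] mean [ 0.5332 -0.3429  0.0238] sz [0.1455 0.0907] ang 4.63 z [0.0155 0.0247 0.0297]
side tube 439 c [ 0.531  -0.3809] mean [ 0.5282 -0.4079  0.0234] sz [0.1469 0.0838] ang 0.82 z [0.0153 0.0243 0.0294]
side cap 77 c [ 0.5916 -0.3652] mean [ 0.59   -0.3482  0.0234] sz [0.0205 0.0837] ang 1.7 z [0.01   0.0266 0.0302]
side cap 73 c [ 0.5921 -0.4071] mean [ 0.5911 -0.411   0.0224] sz [0.0222 0.0197] ang 87.98 z [0.0092 0.0256 0.0297]
side block 521 c [ 0.5586 -0.0204] mean [ 0.5511 -0.0368  0.1187] sz [0.0963 0.1364] ang 5.97 z [0.1104 0.1196 0.123 ]
side rib 122 c [ 0.5634 -0.0198] mean [ 0.5622 -0.0223  0.1408] sz [0.0706 0.0251] ang 5.16 z [0.1335 0.1418 0.146 ]
side walls 328 c [ 0.5248 -0.0174] mean [ 0.5264 -0.0693  0.0846] sz [0.2465 0.1865] ang 89.5 z [0.0791 0.0846 0.0905]
side cover 971 c [ 0.6671 -0.0186] mean [ 0.6666 -0.0359  0.2222] sz [0.2396 0.0341] ang 89.44 z [0.1585 0.2228 0.2788]
```

View pics/c1.png

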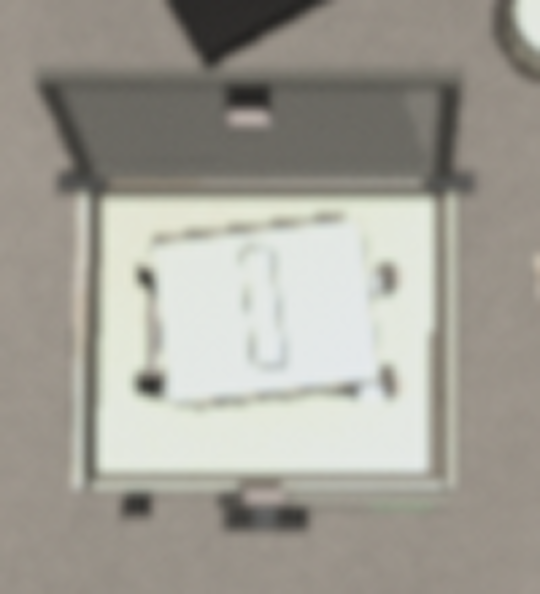

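View pics/c2.png

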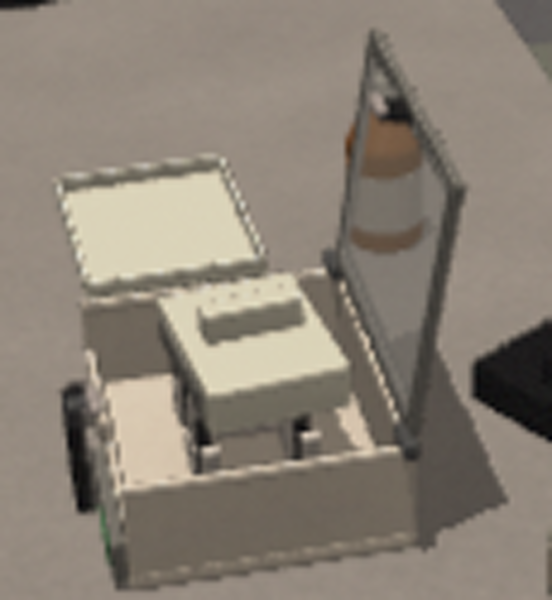

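Crop 1: the cartridge is turned about 7°, with the rib running from (255,250) to (268,360), and the clip ends show on both sides of it. Crop 2 shows it lying flat on the prongs at the expected 118/142 mm heights. I'll go to the rib at (0.5635, -0.0185).

>>> drive_tool([
  [0.307, -0.643, 0],
  [0.307, -0.643, 0],
  [0.307, -0.643, 0],
  [0.307, -0.643, 0],
  [0.307, -0.643, 0],
  [0.307, -0.643, 0],
  [0.307, -0.643, 0],
  [0.307, -0.643, 0],
], claw=[60, 60, 60, 60, 60, 60, 60, 60], yaw=[0.163, 0.163, 0.163, 0.163, 0.163, 0.163, 0.163, 0.163], newtons=60)

```text
time: 0.77
tool_pos: [0.4005, 0.3221, 0.4043]
tcp_rot: [0.191, -3.135, 0.0]
wrist_force: [1.3, 1.0, 0.7]
width: 0.704
grip_force: 0.0
```

>>> drive_tool([
  [0.306, -0.642, 0],
  [0.306, -0.642, 0],
  [0.306, -0.642, 0],
  [0.306, -0.642, 0],
  [0.306, -0.642, 0],
  [0.306, -0.642, 0],
  [0.306, -0.642, 0],
  [0.306, -0.642, 0],
], claw=[60, 60, 60, 60, 60, 60, 60, 60], yaw=[0, 0, 0, 0, 0, 0, 0, 0])

```text
time: 1.43
tool_pos: [0.544, 0.0211, 0.4044]
tcp_rot: [0.19, -3.135, -0.0]
wrist_force: [0.9, 1.1, 0.2]
width: 0.698
grip_force: 0.0
```

>>> drive_tool([
  [0, 0, 0],
  [0, 0, 0],
  [0, 0, 0],
], claw=[60, 60, 60], yaw=[0, 0, 0])

```text
time: 1.68
tool_pos: [0.5435, 0.0231, 0.404]
tcp_rot: [0.188, -3.134, -0.001]
wrist_force: [-0.1, 0.1, 0.3]
width: 0.705
grip_force: 0.0
```

>>> drive_tool([
  [0.04, -0.083, 0],
  [0.04, -0.083, 0],
  [0.04, -0.083, -0.12],
  [0.04, -0.083, -0.18],
  [0.04, -0.083, -0.2],
  [0.04, -0.083, -0.218],
  [0.04, -0.083, -0.218],
], claw=[60, 60, 60, 60, 60, 60, 60], yaw=[0, 0, 0, 0, 0, 0, 0])

```text
time: 2.27
tool_pos: [0.5623, -0.0168, 0.293]
tcp_rot: [0.193, -3.13, -0.001]
wrist_force: [-0.0, -0.0, 0.6]
width: 0.698
grip_force: 0.0
```

>>> drive_tool([
  [0, 0, 0],
  [0, 0, 0],
  [0, 0, 0],
  [0, 0, 0],
  [0, 0, 0],
  [0, 0, 0],
], claw=[10, 10, 10, 10, 10, 10], yaw=[0, 0, 0, 0, 0, 0])

```text
time: 2.77
tool_pos: [0.5648, -0.0181, 0.2982]
tcp_rot: [-0.19, 3.132, 0.001]
wrist_force: [-0.3, 2.0, 6.8]
width: 0.2
grip_force: 61.7
```

>>> drive_tool([
  [0, 0, 0.04],
  [0, 0, 0.1],
  [0, 0, 0.16],
  [0, 0, 0.2],
  [0, 0.05, 0.2],
  [0, 0.11, 0.2],
  [-0.02, 0.18, 0.2],
  [-0.048, 0.25, 0.2],
], claw=[10, 10, 10, 10, 10, 10, 10, 10], yaw=[0, 0, 0, 0, 0, 0, 0, 0])

```text
time: 3.43
tool_pos: [0.5398, 0.1072, 0.3953]
tcp_rot: [0.187, -3.136, 0.0]
wrist_force: [0.6, 0.8, -4.0]
width: 0.196
grip_force: 60.4
```

>>> drive_tool([
  [0, 0.07, 0],
  [0, 0.14, 0],
  [0, 0.21, 0],
  [0, 0.28, 0],
  [0, 0.34, 0],
  [0, 0.4, 0],
  [0, 0.444, 0],
  [0, 0.444, 0],
], claw=[10, 10, 10, 10, 10, 10, 10, 10], yaw=[0, -0.01, -0.02, -0.03, -0.03, -0.03, -0.03, -0.03])

```text
time: 4.1
tool_pos: [0.5391, 0.3324, 0.3946]
tcp_rot: [0.047, -3.14, -0.003]
wrist_force: [-0.4, -0.4, -4.4]
width: 0.195
grip_force: 60.5
```

>>> drive_tool([
  [0, 0, -0.06],
  [0, 0, -0.14],
  [0, 0, -0.2],
  [0, 0, -0.26],
  [0, 0, -0.31],
  [0, 0, -0.335],
  [0, 0, -0.345],
  [0, 0, -0.345],
], claw=[10, 10, 10, 10, 10, 10, 10, 10], yaw=[0, 0, 0, 0, 0, 0, 0, 0])

```text
time: 4.77
tool_pos: [0.5394, 0.328, 0.2217]
tcp_rot: [0.042, -3.139, 0.003]
wrist_force: [0.3, 0.4, -4.5]
width: 0.195
grip_force: 60.4
```

>>> drive_tool([
  [0, 0, -0.004],
  [0, 0, -0.008],
  [0, 0, -0.01],
], claw=[10, 10, 10], yaw=[0, 0, 0])

```text
time: 5.02
tool_pos: [0.5407, 0.3291, 0.2202]
tcp_rot: [-0.042, 3.138, 0.003]
wrist_force: [-0.3, -0.8, -4.5]
width: 0.195
grip_force: 60.5
```

>>> drive_tool([
  [0, 0, -0.003],
  [0, 0, -0.006],
  [0, 0, -0.009],
  [0, 0, -0.009],
], claw=[10, 10, 10, 10], yaw=[0, 0, 0, 0])

```text
time: 5.35
tool_pos: [0.5407, 0.3293, 0.2187]
tcp_rot: [-0.043, 3.139, 0.002]
wrist_force: [-8.0, -3.3, 16.6]
width: 0.193
grip_force: 63.3
```

>>> drive_tool([
  [0, 0, 0.006],
  [0, 0, 0.008],
  [0, 0, 0.008],
  [0, 0, 0.01],
  [0, 0, 0.04],
  [0, 0, 0.1],
], claw=[19, 24, 30, 36, 45, 45], yaw=[0, 0, 0, 0, 0, 0])

```text
time: 5.85
tool_pos: [0.5378, 0.3275, 0.2592]
tcp_rot: [0.042, -3.133, 0.007]
wrist_force: [-0.6, 0.2, -0.2]
width: 0.527
grip_force: 0.0
```

>>> drive_tool([
  [0, 0, 0.06],
  [0, 0, 0.14],
  [-0.05, -0.02, 0.2],
  [-0.1, -0.06, 0.2],
  [-0.14, -0.12, 0.2],
  [-0.16, -0.18, 0.2],
  [-0.18, -0.24, 0.2],
  [-0.18, -0.24, 0.2],
], claw=[45, 45, 45, 45, 45, 45, 45, 45], yaw=[0, 0, 0, 0, 0, 0, 0, 0])

```text
time: 6.52
tool_pos: [0.4476, 0.2052, 0.3629]
tcp_rot: [0.04, -3.139, 0.005]
wrist_force: [-0.5, 0.0, 0.1]
width: 0.53
grip_force: 0.0
```

```bash
python3 - <<'E'
from m import *
st()
for n,b in(('top',(185,285,165,275)),('side',(185,300,110,235))):
    c=snap(n,n+'1.png');P=cloud(c);np.save(n+'1.npy',P);im=c['color'];z=P[...,2]
    x,y=P[...,0],P[...,1]
    near=(abs(x-.54)<.12)&(abs(y-.329)<.12)
    rect(P,near&(z>.03)&(z<.047),n+' cart block'); rect(P,near&(z>.052)&(z<.08),n+' cart rib')
    rect(P,(abs(x-.53)<.07)&(abs(y+.018)<.1)&(z>.06)&(z<.1),n+' clips')
    cv2.imwrite('pics/d_%s.png'%n,cv2.resize(im[b[2]:b[3],b[0]:b[1],::-1],None,fx=4.8,fy=4.8,interpolation=cv2.INTER_CUBIC))
    for k,(yy) in enumerate((-.333,-.405)): rect(P,(abs(y-yy)<.03)&(abs(x-.53)<.1)&(z>.014)&(z<.05),n+' tube')
E
```

```text
{'time': np.float64(6.517), 'tool_pos': array([0.448, 0.205, 0.363]), 'tcp_rot': array([ 0.04 , -3.139,  0.005]), 'wrist_force': array([-0.477,  0.006,  0.054]), 'grip_force': np.float64(0.0), 'width': np.float64(0.53)}
top cart block 720 c [0.5426 0.3293] mean [0.5518 0.3262 0.0402] sz [0.0978 0.132 ] ang 0.79 z [0.0353 0.0402 0.045 ]
top cart rib 86 c [0.5488 0.3288] mean [0.552  0.3288 0.0635] sz [0.0546 0.0188] ang 2.28 z [0.0582 0.0642 0.0678]
top clips 163 c [ 0.5552 -0.0193] mean [ 0.5551 -0.0193  0.0754] sz [0.1656 0.0788] ang 89.77 z [0.0624 0.0757 0.087 ]
top tube 251 c [ 0.5303 -0.337 ] mean [ 0.5317 -0.3333  0.0248] sz [0.1446 0.0294] ang 4.64 z [0.0182 0.0251 0.0309]
top tube 255 c [ 0.533 -0.405] mean [ 0.5345 -0.4048  0.0247] sz [0.1433 0.0254] ang 0.92 z [0.0188 0.0249 0.03  ]
side cart block 350 c [0.5376 0.326 ] mean [0.5352 0.3064 0.0395] sz [0.1032 0.1415] ang 2.68 z [0.0329 0.0401 0.0442]
side cart rib 84 c [0.5397 0.3261] mean [0.5393 0.3236 0.0613] sz [0.0244 0.0692] ang 89.62 z [0.0529 0.0625 0.0667]
side clips 241 c [ 0.5533 -0.021 ] mean [ 0.553  -0.0254  0.0747] sz [0.1701 0.0804] ang 89.33 z [0.0626 0.0747 0.0856]
side tube 372 c [ 0.5288 -0.3373] mean [ 0.5297 -0.3396  0.0235] sz [0.1448 0.0279] ang 3.31 z [0.0156 0.0242 0.0294]
side tube 423 c [ 0.531  -0.4072] mean [ 0.5322 -0.4113  0.0236] sz [0.1459 0.0277] ang 2.07 z [0.0157 0.0243 0.0292]
```

View pics/d_top.png

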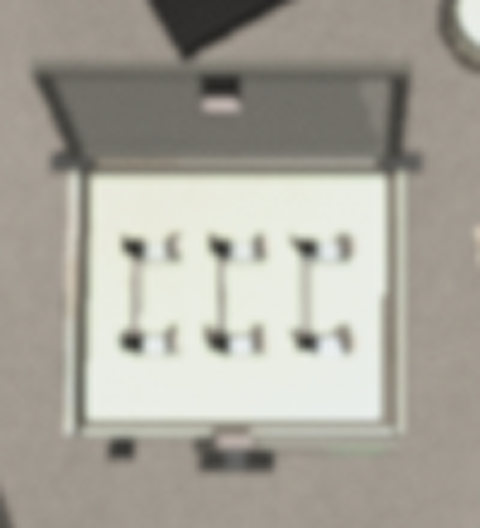

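View pics/d_side.png

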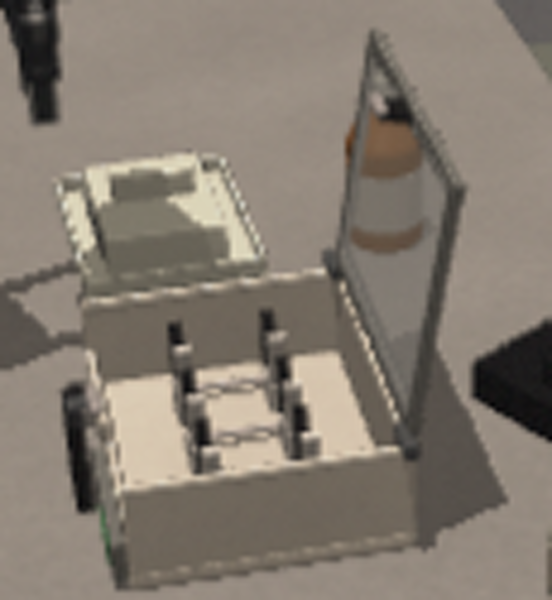

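The cartridge now lies flat in the tray: block top 40 mm, rib 63 mm. The clips are free, with six forks visible and the black jaws on the left (+y). Next I'll measure the mixer pose and the tube axes more closely.

```bash
python3 - <<'E'
from m import *
for n in('top','side'):
    P=np.load(n+'1.npy');im=cv2.imread('pics/%s1.png'%n);x,y,z=P[...,0],P[...,1],P[...,2];g=im.max(2)
    for s in(-1,1):
        m=(abs(z-.086)<.006)&(abs(x-.55)<.075)&(abs(y+.018-s*.116)<.012)
        p=P[m];f=np.polyfit(p[:,0]-.554,p[:,1],1);print(n,'wall',s,len(p),'y',np.round(np.percentile(p[:,1],[3,50,97]),4),'fit',np.round(f,4))
    m=(z>.1)&(z<.27)&(abs(y+.018)<.13)&(x>.6)&(x<.74)
    p=P[m];A=np.c_[p[:,1]+.018,p[:,2]-.09,np.ones(len(p))];k=np.linalg.lstsq(A,p[:,0],rcond=None)[0];print(n,'cover x= ',np.round(k,4),'theta',np.pi/2+np.arctan(k[1]),'y',np.percentile(p[:,1],[1,99]),'zmax',np.nanmax(P[(x>.6)&(x<.75)&(abs(y+.018)<.12),][:,2]))
    m=(z>.06)&(z<.09)&(abs(x-.554)<.06)&(abs(y+.018)<.1)
    for i,yy in enumerate((-.08,-.018,.044)):
        for xs in(-.034,.034):
            mm=m&(abs(y-yy)<.031)&(abs(x-.554-xs)<.02)
            d=mm&(g<90);b=mm&(g>130)
            print(n,i,xs,'jaw',d.sum(),np.round(P[d].mean(0),4),np.round(P[d].max(0)[2],3),'prong',b.sum(),np.round(P[b].mean(0),4),'y',np.round(np.percentile(P[b][:,1],[5,95]),4) if b.sum() else '')
    for yy in(-.336,-.405):
        m=(abs(y-yy)<.033)&(abs(x-.53)<.1)&(z>.019)&(z<.032);p=P[m]
        f=np.polyfit(p[:,0]-.53,p[:,1],1);print(n,'tube fit yaw',np.degrees(np.arctan(f[0])),'y@.53',f[1],'x',np.percentile(p[:,0],[1,99]))
E
```

```text
top wall -1 88 y [-0.1326 -0.1294 -0.1285] fit [-0.0074 -0.1305]
top wall 1 83 y [0.0953 0.0981 0.1014] fit [-0.0025  0.0978]
top cover x=  [0.0047 0.1606 0.6465] theta 1.7300499805741931 y [-0.13101738  0.09627117] zmax 0.2863498331360863
top 0 -0.034 jaw 4 [ 0.5214 -0.0665  0.071 ] 0.075 prong 18 [ 0.5205 -0.0924  0.0775] y [-0.1019 -0.07  ]
top 0 0.034 jaw 3 [ 0.5865 -0.0671  0.0705] 0.074 prong 19 [ 0.588  -0.091   0.0768] y [-0.1022 -0.0617]
top 1 -0.034 jaw 4 [ 0.5216 -0.0057  0.0713] 0.076 prong 18 [ 0.5207 -0.024   0.0777] y [-0.0383  0.0021]
top 1 0.034 jaw 4 [ 0.586  -0.0054  0.072 ] 0.077 prong 16 [ 0.5881 -0.0221  0.078 ] y [-0.0382  0.0023]
top 2 -0.034 jaw 5 [0.5217 0.0567 0.0663] 0.071 prong 17 [0.5211 0.0352 0.0796] y [0.0217 0.0625]
top 2 0.034 jaw 4 [0.5866 0.0563 0.0668] 0.071 prong 18 [0.5892 0.0376 0.079 ] y [0.0224 0.0632]
top tube fit yaw 4.3447168572829185 y@.53 -0.33370438156970283 x [0.45839076 0.6012874 ]
top tube fit yaw 1.818335825864661 y@.53 -0.40521083810934566 x [0.46157995 0.60446639]
side wall -1 129 y [-0.1382 -0.134  -0.1289] fit [-0.0173 -0.1339]
[... 283 characters left out ...]
764]
side 0 0.034 jaw 19 [ 0.5851 -0.0668  0.0728] 0.087 prong 13 [ 0.5889 -0.0958  0.0798] y [-0.1044 -0.0686]
side 1 -0.034 jaw 15 [ 0.5179 -0.0052  0.0716] 0.082 prong 10 [ 0.5207 -0.0384  0.0818] y [-0.0446 -0.0337]
side 1 0.034 jaw 17 [ 0.585  -0.0105  0.0728] 0.084 prong 9 [ 0.5883 -0.0356  0.0832] y [-0.0434 -0.0168]
side 2 -0.034 jaw 21 [0.5186 0.0506 0.072 ] 0.081 prong 6 [0.5195 0.0245 0.0832] y [0.0205 0.0303]
side 2 0.034 jaw 17 [0.5868 0.0582 0.0743] 0.083 prong 5 [0.5875 0.0225 0.0845] y [0.0187 0.0253]
side tube fit yaw 4.492998878385009 y@.53 -0.33867556438052554 x [0.45718452 0.60047273]
side tube fit yaw 2.445185605592146 y@.53 -0.41042071952721276 x [0.45858823 0.60215637]
```

>>> drive_tool([
  [0.02, -0.08, 0],
  [0.04, -0.16, 0],
  [0.06, -0.24, 0],
  [0.08, -0.32, 0],
  [0.1, -0.4, 0],
  [0.12, -0.48, 0],
  [0.14, -0.56, 0],
  [0.157, -0.64, 0],
], claw=[50, 50, 50, 50, 50, 50, 50, 50], yaw=[0, 0.016, 0.016, 0.016, 0.016, 0.016, 0.016, 0.016])

```text
time: 7.28
tool_pos: [0.5299, -0.1129, 0.3638]
tcp_rot: [-0.122, 3.138, 0.0]
wrist_force: [-0.5, -0.3, -0.3]
width: 0.586
grip_force: 0.0
```

>>> drive_tool([
  [0, -0.08, 0],
  [0, -0.16, 0],
  [0, -0.24, 0],
  [0, -0.32, 0],
  [0, -0.38, 0],
  [0, -0.44, 0],
  [0, -0.44, 0],
  [0, -0.44, 0],
], claw=[50, 50, 50, 50, 50, 50, 50, 50], yaw=[0, 0, 0, 0, 0, 0, 0, 0])

```text
time: 7.95
tool_pos: [0.5293, -0.3328, 0.363]
tcp_rot: [-0.118, 3.139, 0.001]
wrist_force: [-0.5, 0.8, 0.3]
width: 0.588
grip_force: 0.0
```

```bash
cat > tubes.py <<'E'
from m import *
st()
for n in('top','side'):
    P=cloud(snap(n,None));x,y,z=P[...,0],P[...,1],P[...,2]
    for a,b in((-.372,-.29),(-.45,-.372)):
        m=(y>a)&(y<b)&(abs(x-.53)<.1)&(z>.019)&(z<.032);p=P[m]
        if len(p)<30: print(n,'few',len(p));continue
        f=np.polyfit(p[:,0]-.53,p[:,1],1);print(n,len(p),'yaw',np.degrees(np.arctan(f[0])),'y@.53',f[1],'x',np.percentile(p[:,0],[1,99]),'ztop',np.median(p[:,2]))
E
python3 tubes.py
```

```text
{'time': np.float64(7.95), 'tool_pos': array([ 0.529, -0.333,  0.363]), 'tcp_rot': array([-1.180e-01,  3.139e+00,  1.000e-03]), 'wrist_force': array([-0.499,  0.798,  0.341]), 'grip_force': np.float64(0.0), 'width': np.float64(0.588)}
top 104 yaw 5.020437670790379 y@.53 -0.3338746891230869 x [0.45836362 0.60155955] ztop 0.026357327608045766
top 61 yaw -0.6709021073339646 y@.53 -0.40781478996635473 x [0.46157335 0.49965262] ztop 0.025327765069197206
side 310 yaw 4.304799618478431 y@.53 -0.3385134076743868 x [0.45708616 0.60042754] ztop 0.025161188975412307
side 346 yaw 2.4643014971046524 y@.53 -0.41043474138951364 x [0.45895039 0.60228144] ztop 0.025082823707115065
```

>>> drive_tool([
  [-0.004, 0, -0.06],
  [-0.004, 0, -0.13],
  [-0.004, 0, -0.2],
  [-0.004, 0, -0.26],
  [-0.004, 0, -0.31],
  [-0.004, 0, -0.34],
  [-0.004, 0, -0.36],
  [-0.004, 0, -0.366],
], claw=[50, 50, 50, 50, 50, 50, 50, 50], yaw=[0, 0, 0, 0, 0, 0, 0, 0], newtons=70)

```text
time: 8.72
tool_pos: [0.5261, -0.3294, 0.1786]
tcp_rot: [0.124, -3.136, -0.004]
wrist_force: [0.2, -0.3, -0.1]
width: 0.585
grip_force: 0.0
```

>>> drive_tool([
  [0, 0, 0],
  [0, 0, 0],
  [0, 0, 0],
  [0, 0, 0],
  [0, 0, 0],
  [0, 0, 0],
], claw=[10, 10, 10, 10, 10, 10], yaw=[0, 0, 0, 0, 0, 0])

```text
time: 9.22
tool_pos: [0.5272, -0.3318, 0.1827]
tcp_rot: [-0.121, 3.136, -0.003]
wrist_force: [1.0, 0.9, 5.8]
width: 0.199
grip_force: 69.1
```

>>> drive_tool([
  [0, 0, 0.04],
  [0, 0, 0.1],
  [0, 0, 0.17],
  [0, 0.03, 0.24],
  [0.01, 0.09, 0.24],
  [0.02, 0.16, 0.24],
  [0.04, 0.23, 0.24],
  [0.05, 0.3, 0.24],
], claw=[10, 10, 10, 10, 10, 10, 10, 10], yaw=[0, 0, 0, 0, 0, -0.01, -0.02, -0.024])

```text
time: 9.88
tool_pos: [0.5515, -0.1804, 0.3015]
tcp_rot: [0.001, 3.14, -0.001]
wrist_force: [1.1, 0.2, -1.3]
width: 0.199
grip_force: 68.6
```

>>> drive_tool([
  [0, 0.07, 0],
  [0, 0.13, 0],
  [0, 0.18, 0],
  [0, 0.205, 0],
  [0, 0.205, 0],
  [0, 0.205, 0],
  [0, 0.205, 0],
], claw=[10, 10, 10, 10, 10, 10, 10], yaw=[0, 0, 0, 0, 0, 0, 0])

```text
time: 10.47
tool_pos: [0.5514, -0.0798, 0.3008]
tcp_rot: [-0.002, 3.141, -0.001]
wrist_force: [-0.2, 0.2, -1.4]
width: 0.201
grip_force: 68.6
```

```bash
python3 - <<'E'
from m import *
st()
c=snap('side');P=cloud(c);im=c['color'];
cv2.imwrite('pics/e.png',cv2.resize(im[90:260,160:320,::-1],None,fx=3.5,fy=3.5,interpolation=cv2.INTER_CUBIC))
c=snap('top');Q=cloud(c)
for n,P in(('side',P),('top',Q)):
    x,y,z=P[...,0],P[...,1],P[...,2]
    for lo,hi in((.46,.515),(.59,.64)):
        m=(x>lo)&(x<hi)&(abs(y+.079)<.03)&(z>.105)&(z<.17);rect(P,m,n)
E
```

```text
{'time': np.float64(10.467), 'tool_pos': array([ 0.551, -0.08 ,  0.301]), 'tcp_rot': array([-2.000e-03,  3.141e+00, -1.000e-03]), 'wrist_force': array([-0.237,  0.195, -1.438]), 'grip_force': np.float64(68.599), 'width': np.float64(0.201)}
side 86 c [ 0.4969 -0.0796] mean [ 0.4951 -0.0857  0.1392] sz [0.0343 0.0257] ang 6.2 z [0.1258 0.1405 0.1477]
side 95 c [ 0.6088 -0.0819] mean [ 0.6096 -0.0866  0.1392] sz [0.025 0.035] ang 80.73 z [0.1261 0.1405 0.1472]
top 69 c [ 0.4978 -0.079 ] mean [ 0.4972 -0.0801  0.1442] sz [0.0191 0.032 ] ang 89.85 z [0.1388 0.1445 0.1493]
top few
```

View pics/e.png

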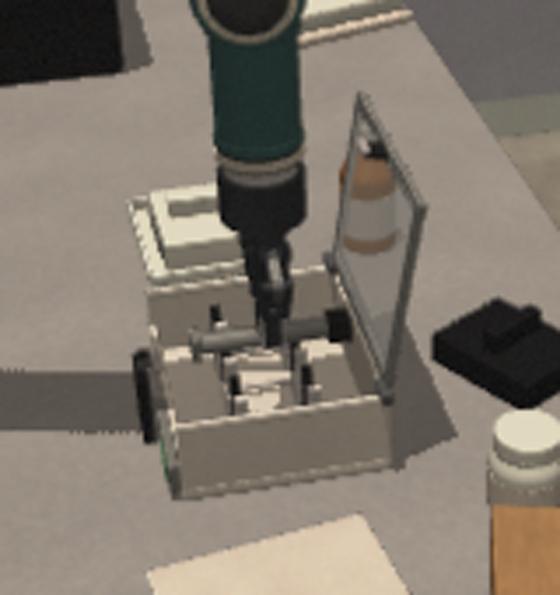

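>>> drive_tool([
  [0, 0.002, -0.03],
  [0, 0.002, -0.07],
  [0, 0.002, -0.1],
  [0, 0.002, -0.115],
  [0, 0.002, -0.125],
  [0, 0.002, -0.13],
  [0, 0.002, -0.13],
], claw=[10, 10, 10, 10, 10, 10, 10], yaw=[0, 0, 0, 0, 0, 0, 0])

```text
time: 11.15
tool_pos: [0.5516, -0.0785, 0.2358]
tcp_rot: [-0.002, 3.141, -0.001]
wrist_force: [0.0, -0.5, -0.4]
width: 0.201
grip_force: 69.3
```

>>> drive_tool([
  [0, 0, -0.005],
  [0, 0, -0.01],
  [0, 0, -0.015],
  [0, 0, -0.02],
  [0, 0, -0.025],
  [0, 0, -0.025],
], claw=[10, 10, 10, 10, 10, 10], yaw=[0, 0, 0, 0, 0, 0])

```text
time: 11.65
tool_pos: [0.5519, -0.0783, 0.224]
tcp_rot: [-0.003, 3.139, -0.002]
wrist_force: [1.4, -3.6, -0.3]
width: 0.204
grip_force: 69.4
```

>>> drive_tool([
  [0, 0, -0.005],
  [0, 0, -0.01],
  [0, 0, -0.015],
  [0, 0, -0.018],
  [0, 0, -0.021],
  [0, 0, -0.021],
], claw=[10, 10, 10, 10, 10, 10], yaw=[0, 0, 0, 0, 0, 0])

```text
time: 12.15
tool_pos: [0.5507, -0.0774, 0.2126]
tcp_rot: [0.003, -3.139, -0.002]
wrist_force: [-3.4, 0.9, 5.3]
width: 0.202
grip_force: 70.2
```

>>> drive_tool([
  [0, 0, -0.003],
  [0, 0, -0.006],
  [0, 0, -0.007],
  [0, 0, -0.007],
], claw=[10, 10, 10, 10], yaw=[0, 0, 0, 0])

```text
time: 12.48
tool_pos: [0.5509, -0.0774, 0.2123]
tcp_rot: [0.003, -3.138, -0.002]
wrist_force: [-12.9, 1.5, 25.9]
width: 0.203
grip_force: 72.5
```

Hard contact on the saddle: 26 N with no further travel. I'll release, withdraw and check.

>>> drive_tool([
  [0, 0, 0.005],
  [0, 0, 0.006],
  [0, 0, 0.006],
  [0, 0, 0.006],
  [0, 0, 0.03],
  [0, 0, 0.09],
  [0, 0, 0.17],
  [0, 0, 0.24],
], claw=[22, 28, 36, 40, 40, 40, 40, 40], yaw=[0, 0, 0, 0, 0, 0, 0, 0])

```text
time: 13.15
tool_pos: [0.5509, -0.0777, 0.3304]
tcp_rot: [0.003, -3.14, -0.001]
wrist_force: [1.1, -0.5, 0.1]
width: 0.467
grip_force: 0.0
```

>>> drive_tool([
  [0, -0.06, 0.02],
  [-0.02, -0.14, 0.02],
  [-0.04, -0.22, 0.02],
  [-0.042, -0.3, 0.02],
  [-0.042, -0.38, 0.02],
  [-0.042, -0.46, 0.02],
  [-0.042, -0.54, 0.02],
  [-0.042, -0.62, 0.02],
], claw=[50, 50, 50, 50, 50, 50, 50, 50], yaw=[0, 0, 0, 0, 0, 0, 0.012, 0.012])

```text
time: 13.82
tool_pos: [0.5299, -0.3898, 0.3397]
tcp_rot: [-0.064, 3.141, 0.0]
wrist_force: [0.5, -0.1, 1.1]
width: 0.588
grip_force: 0.0
```

```bash
cat > seat.py <<'E'
from m import *
import sys
for n in('top','side'):
    P=cloud(snap(n,sys.argv[1]+n+'.png'));x,y,z=P[...,0],P[...,1],P[...,2]
    for yc in(-.079,-.017):
        for lo,hi,nm in((.47,.505,'front'),(.533,.575,'mid'),(.605,.64,'cap')):
            m=(x>lo)&(x<hi)&(abs(y-yc)<.02)&(z>.035)&(z<.1);p=P[m]
            print(n,yc,nm,len(p),np.round(np.percentile(p[:,2],[10,50,90]),4) if len(p)>5 else '',np.round(p[p[:,2]>.048].mean(0)[1],4) if len(p)>5 else '')
E
python3 tubes.py; python3 seat.py s1
```

```text
{'time': np.float64(13.817), 'tool_pos': array([ 0.53, -0.39,  0.34]), 'tcp_rot': array([-0.064,  3.141,  0.   ]), 'wrist_force': array([ 0.527, -0.091,  1.147]), 'grip_force': np.float64(0.0), 'width': np.float64(0.588)}
top few 0
top 96 yaw 1.5737255338007143 y@.53 -0.4039566956280982 x [0.46155635 0.60479544] ztop 0.025572846850218767
side few 0
side 343 yaw 2.5236941508795008 y@.53 -0.4100166458712499 x [0.4587902 0.6024198] ztop 0.024964775670247574
top -0.079 front 43 [0.0486 0.0549 0.0603] -0.0771
top -0.079 mid 72 [0.0498 0.0539 0.0586] -0.0765
top -0.079 cap 42 [0.0546 0.058  0.0614] -0.0784
top -0.017 front 0  
top -0.017 mid 0  
top -0.017 cap 0  
side -0.079 front 26 [0.0539 0.0569 0.0592] -0.0791
side -0.079 mid 7 [0.0527 0.0548 0.0573] -0.0805
side -0.079 cap 0  
side -0.017 front 0  
side -0.017 mid 0  
side -0.017 cap 0
```

>>> drive_tool([
  [0, -0.03, -0.04],
  [0, -0.03, -0.11],
  [0, -0.03, -0.18],
  [0, -0.03, -0.24],
  [0, -0.03, -0.28],
  [0, -0.03, -0.305],
  [0, -0.03, -0.318],
  [0, -0.03, -0.32],
], claw=[50, 50, 50, 50, 50, 50, 50, 50], yaw=[0, 0, 0, 0, 0, 0, 0, 0])

```text
time: 14.68
tool_pos: [0.5303, -0.4016, 0.1782]
tcp_rot: [0.064, -3.139, -0.002]
wrist_force: [-0.2, 0.1, 0.0]
width: 0.585
grip_force: 0.0
```

>>> drive_tool([
  [0, 0, 0],
  [0, 0, 0],
  [0, 0, 0],
  [0, 0, 0],
  [0, 0, 0],
  [0, 0, 0],
], claw=[10, 10, 10, 10, 10, 10], yaw=[0, 0, 0, 0, 0, 0])

```text
time: 15.18
tool_pos: [0.5313, -0.4036, 0.1817]
tcp_rot: [-0.062, 3.138, -0.004]
wrist_force: [0.2, 1.1, 6.4]
width: 0.204
grip_force: 69.1
```

>>> drive_tool([
  [0, 0, 0.04],
  [0, 0, 0.1],
  [0, 0, 0.17],
  [0, 0.03, 0.24],
  [0.01, 0.09, 0.24],
  [0.02, 0.16, 0.24],
  [0.03, 0.23, 0.24],
  [0.042, 0.3, 0.24],
], claw=[10, 10, 10, 10, 10, 10, 10, 10], yaw=[0, 0, 0, 0, 0, -0.006, -0.012, -0.012])

```text
time: 15.85
tool_pos: [0.5511, -0.2518, 0.3002]
tcp_rot: [0.0, 3.14, -0.001]
wrist_force: [0.6, -0.1, -1.5]
width: 0.202
grip_force: 68.6
```

>>> drive_tool([
  [0, 0.08, 0],
  [0, 0.16, 0],
  [0, 0.24, 0],
  [0, 0.31, 0],
  [0, 0.38, 0],
  [0, 0.43, 0],
  [0, 0.477, 0],
  [0, 0.477, 0],
], claw=[10, 10, 10, 10, 10, 10, 10, 10], yaw=[0, 0, 0, 0, 0, 0, 0, 0])

```text
time: 16.52
tool_pos: [0.551, -0.0109, 0.2996]
tcp_rot: [-0.008, 3.141, 0.003]
wrist_force: [-0.8, -0.5, -0.5]
width: 0.2
grip_force: 68.6
```

```bash
python3 - <<'E'
from m import *
for n in('side','top'):
    P=cloud(snap(n));x,y,z=P[...,0],P[...,1],P[...,2]
    for lo,hi in((.46,.51),(.595,.64)):
        m=(x>lo)&(x<hi)&(abs(y+.016)<.03)&(z>.11)&(z<.17);rect(P,m,n)
st()
E
```

```text
side 77 c [ 0.4935 -0.0144] mean [ 0.4912 -0.0161  0.1385] sz [0.032  0.0277] ang 0.46 z [0.1275 0.14   0.1464]
side 72 c [ 0.6082 -0.0129] mean [ 0.6094 -0.0173  0.1392] sz [0.0248 0.0282] ang 3.63 z [0.1259 0.1413 0.1485]
top 66 c [ 0.4932 -0.0133] mean [ 0.4922 -0.0135  0.1432] sz [0.0288 0.0217] ang 0.42 z [0.1364 0.1438 0.1483]
top few
{'time': np.float64(16.617), 'tool_pos': array([ 0.551, -0.014,  0.3  ]), 'tcp_rot': array([-6.000e-03,  3.141e+00, -1.000e-03]), 'wrist_force': array([ 0.14 , -0.708, -0.448]), 'grip_force': np.float64(68.617), 'width': np.float64(0.202)}
```

>>> drive_tool([
  [0, -0.004, -0.03],
  [0, -0.004, -0.07],
  [0, -0.004, -0.1],
  [0, -0.004, -0.115],
  [0, -0.004, -0.125],
  [0, -0.004, -0.13],
  [0, -0.004, -0.13],
], claw=[10, 10, 10, 10, 10, 10, 10], yaw=[0, 0, 0, 0, 0, 0, 0])

```text
time: 17.2
tool_pos: [0.5516, -0.0171, 0.2344]
tcp_rot: [-0.002, 3.141, -0.001]
wrist_force: [-0.0, -0.5, -1.0]
width: 0.201
grip_force: 69.2
```

>>> drive_tool([
  [0, 0, -0.005],
  [0, 0, -0.01],
  [0, 0, -0.015],
  [0, 0, -0.02],
  [0, 0, -0.025],
  [0, 0, -0.025],
], claw=[10, 10, 10, 10, 10, 10], yaw=[0, 0, 0, 0, 0, 0])

```text
time: 17.7
tool_pos: [0.5512, -0.0164, 0.2212]
tcp_rot: [-0.003, 3.142, -0.0]
wrist_force: [1.6, -3.4, -1.0]
width: 0.202
grip_force: 69.4
```

>>> drive_tool([
  [0, 0, -0.005],
  [0, 0, -0.01],
  [0, 0, -0.015],
  [0, 0, -0.018],
  [0, 0, -0.021],
  [0, 0, -0.021],
], claw=[10, 10, 10, 10, 10, 10], yaw=[0, 0, 0, 0, 0, 0])

```text
time: 18.2
tool_pos: [0.5508, -0.0159, 0.2116]
tcp_rot: [0.003, -3.139, -0.001]
wrist_force: [-5.0, -1.3, 7.8]
width: 0.202
grip_force: 70.3
```

>>> drive_tool([
  [0, 0, -0.003],
  [0, 0, -0.006],
  [0, 0, -0.007],
  [0, 0, -0.007],
], claw=[10, 10, 10, 10], yaw=[0, 0, 0, 0])

```text
time: 18.53
tool_pos: [0.5509, -0.0159, 0.2114]
tcp_rot: [0.003, -3.139, -0.001]
wrist_force: [-15.1, 0.1, 28.3]
width: 0.206
grip_force: 72.6
```

>>> drive_tool([
  [0, 0, 0.005],
  [0, 0, 0.006],
  [0, 0, 0.006],
  [0, 0, 0.006],
  [0, 0, 0.03],
  [0, 0, 0.09],
  [0, 0, 0.17],
  [0, 0, 0.25],
], claw=[22, 28, 36, 40, 40, 40, 40, 40], yaw=[0, 0, 0, 0, 0, 0, 0, 0])

```text
time: 19.2
tool_pos: [0.5505, -0.0162, 0.3329]
tcp_rot: [0.003, -3.138, -0.001]
wrist_force: [0.7, 0.5, 0.0]
width: 0.47
grip_force: 0.0
```

>>> drive_tool([
  [-0.08, 0, 0],
  [-0.16, 0, 0.02],
  [-0.2, 0.05, 0.08],
  [-0.2, 0.13, 0.14],
  [-0.2, 0.2, 0.2],
  [-0.2, 0.28, 0.26],
  [-0.2, 0.35, 0.28],
  [-0.2, 0.42, 0.28],
], claw=[0, 0, 0, 0, 0, 0, 0, 0], yaw=[0, 0, 0, 0, 0, 0, 0, 0])

```text
time: 19.87
tool_pos: [0.4513, 0.186, 0.4764]
tcp_rot: [-0.001, 3.135, 0.003]
wrist_force: [1.5, -0.1, 0.4]
width: -0.001
grip_force: 0.0
```

```bash
python3 seat.py s2; python3 - <<'E'
from h import *
st()
a=cv2.imread('pics/s2top.png')[165:275,185:285];b=cv2.imread('pics/s2side.png')[110:235,185:300]
r=lambda i:cv2.resize(i,(390,480),interpolation=cv2.INTER_CUBIC)
cv2.imwrite('pics/f.png',np.hstack([r(a),r(b)]))
E
```

```text
top -0.079 front 44 [0.0507 0.0565 0.0592] -0.0772
top -0.079 mid 73 [0.0502 0.0545 0.0587] -0.0768
top -0.079 cap 42 [0.0553 0.0577 0.0616] -0.0784
top -0.017 front 49 [0.0497 0.0552 0.0606] -0.0153
top -0.017 mid 70 [0.048  0.0536 0.0581] -0.0152
top -0.017 cap 42 [0.0553 0.0586 0.0622] -0.0164
side -0.079 front 26 [0.053  0.0563 0.0592] -0.0782
side -0.079 mid 34 [0.0533 0.0549 0.0578] -0.0794
side -0.079 cap 27 [0.0561 0.0585 0.0608] -0.0789
side -0.017 front 59 [0.0415 0.0519 0.058 ] -0.02
side -0.017 mid 72 [0.0446 0.0522 0.0568] -0.0209
side -0.017 cap 48 [0.0391 0.0547 0.0598] -0.0209
{'time': np.float64(19.967), 'tool_pos': array([0.451, 0.189, 0.474]), 'tcp_rot': array([-0.013,  3.138,  0.007]), 'wrist_force': array([ 0.757, -0.629, -0.134]), 'grip_force': np.float64(0.0), 'width': np.float64(-0.0)}
```

View pics/f.png

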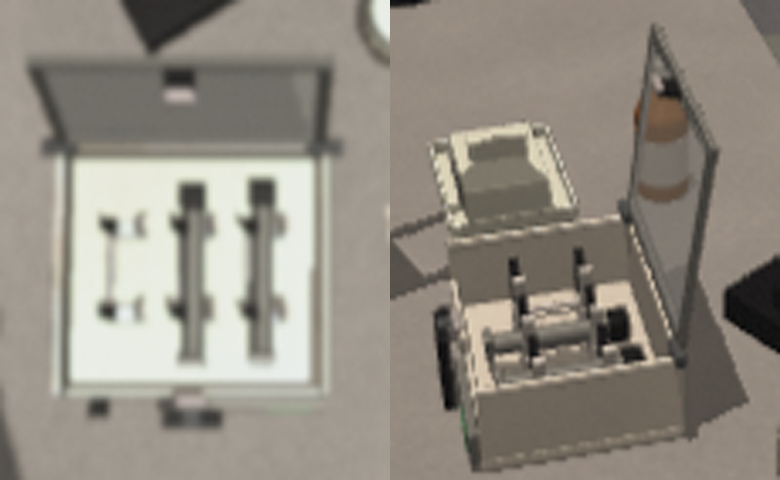

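Both tubes are seated: axes level, tops at 55 mm, dark jaws upright over them in clips 0 and 1 (left half, (190,270) and (262,270)). Now the cover. The fingers are shut, and I'll go over the top of it to behind it.

>>> drive_tool([
  [0, 0, 0.08],
  [0.06, -0.05, 0.08],
  [0.12, -0.1, 0.08],
  [0.18, -0.15, 0.08],
  [0.24, -0.2, 0.08],
  [0.3, -0.25, 0.08],
  [0.36, -0.3, 0.08],
  [0.42, -0.35, 0.08],
], claw=[0, 0, 0, 0, 0, 0, 0, 0], yaw=[0, 0, 0, 0, 0, 0, 0, 0])

```text
time: 20.63
tool_pos: [0.6622, 0.0073, 0.511]
tcp_rot: [0.002, -3.14, 0.0]
wrist_force: [0.2, 0.4, 0.6]
width: 0.002
grip_force: 0.0
```

>>> drive_tool([
  [0.06, -0.03, 0],
  [0.1, -0.062, 0],
  [0.138, -0.062, 0],
  [0.138, -0.062, 0],
  [0.138, -0.062, -0.05],
  [0.138, -0.062, -0.11],
  [0.138, -0.062, -0.17],
  [0.138, -0.062, -0.17],
], claw=[0, 0, 0, 0, 0, 0, 0, 0], yaw=[0, 0, 0, 0, 0, 0, 0, 0])

```text
time: 21.3
tool_pos: [0.7275, -0.0214, 0.4178]
tcp_rot: [0.003, -3.127, -0.001]
wrist_force: [-1.7, 0.4, -2.2]
width: 0.001
grip_force: 0.0
```

>>> drive_tool([
  [-0.03, 0, 0],
  [-0.06, 0, 0],
  [-0.09, 0, 0],
  [-0.12, 0, 0],
  [-0.15, 0, 0],
  [-0.18, 0, 0],
  [-0.21, 0, -0.006],
  [-0.24, 0, -0.014],
], claw=[0, 0, 0, 0, 0, 0, 0, 0], yaw=[0, 0, 0, 0, 0, 0, 0, 0])

```text
time: 21.97
tool_pos: [0.6098, -0.0213, 0.4228]
tcp_rot: [-0.003, 3.137, -0.0]
wrist_force: [1.9, -0.2, 2.1]
width: 0.001
grip_force: 0.9
```

```bash
cat > cov.py <<'E'
from m import *
st()
for n in('top','side'):
    P=cloud(snap(n,'cv_%s.png'%n));x,y,z=P[...,0],P[...,1],P[...,2]
    m=(z>.096)&(z<.3)&((abs(y+.017-.08)<.04)|(abs(y+.017+.08)<.04))&(x>.42)&(x<.75);p=P[m]
    if len(p)<20: print(n,'few');continue
    v=p[:,[0,2]]-[.646,.09];print(n,len(p),'theta med',np.percentile(np.arctan2(v[:,1],-v[:,0])[np.hypot(*v.T)>.1],[20,50,80]))
E
python3 cov.py
```

```text
{'time': np.float64(21.967), 'tool_pos': array([ 0.61 , -0.021,  0.423]), 'tcp_rot': array([-3.000e-03,  3.137e+00, -0.000e+00]), 'wrist_force': array([ 1.861, -0.218,  2.051]), 'grip_force': np.float64(0.89), 'width': np.float64(0.001)}
top 324 theta med [1.3003064  1.30581422 1.31636673]
side 191 theta med [1.25614265 1.26962759 1.28274858]
```

>>> drive_tool([
  [-0.038, 0.004, -0.014],
  [-0.08, 0.004, -0.04],
  [-0.12, 0.004, -0.068],
  [-0.145, 0.004, -0.094],
  [-0.166, 0.004, -0.12],
  [-0.184, 0.004, -0.144],
  [-0.198, 0.004, -0.174],
  [-0.212, 0.004, -0.203],
], claw=[0, 0, 0, 0, 0, 0, 0, 0], yaw=[0, 0, 0, 0, 0, 0, 0, 0])

```text
time: 22.73
tool_pos: [0.5048, -0.0194, 0.3192]
tcp_rot: [-0.003, 3.139, -0.0]
wrist_force: [0.5, 0.3, 0.1]
width: 0.002
grip_force: 0.5
```

```bash
python3 cov.py
```

```text
{'time': np.float64(22.733), 'tool_pos': array([ 0.505, -0.019,  0.319]), 'tcp_rot': array([-3.000e-03,  3.139e+00, -0.000e+00]), 'wrist_force': array([0.549, 0.302, 0.085]), 'grip_force': np.float64(0.468), 'width': np.float64(0.002)}
top 1411 theta med [0.36525577 0.38010233 0.39862346]
side 1422 theta med [0.3310213  0.34641739 0.37881776]
```

>>> drive_tool([
  [0, 0.004, 0.05],
  [-0.03, 0.004, 0.06],
  [-0.066, 0.004, 0.06],
  [-0.066, 0.004, 0.04],
  [-0.07, 0.004, 0.01],
  [-0.074, 0.004, -0.02],
  [-0.076, 0.004, -0.04],
  [-0.076, 0.004, -0.06],
], claw=[0, 0, 0, 0, 0, 0, 0, 0], yaw=[0, 0, 0, 0, 0, 0, 0, 0])

```text
time: 23.5
tool_pos: [0.4668, -0.0173, 0.2875]
tcp_rot: [0.003, -3.142, 0.0]
wrist_force: [-0.3, 0.2, 0.4]
width: 0.001
grip_force: 0.3
```

>>> drive_tool([
  [0, 0, -0.006],
  [0, 0, -0.012],
  [0, 0, -0.018],
  [0, 0, -0.024],
  [0, 0, -0.03],
  [0, 0, -0.034],
  [0, 0, -0.036],
  [0, 0, -0.036],
], claw=[0, 0, 0, 0, 0, 0, 0, 0], yaw=[0, 0, 0, 0, 0, 0, 0, 0])

```text
time: 24.17
tool_pos: [0.4669, -0.0173, 0.2712]
tcp_rot: [-0.003, 3.141, -0.0]
wrist_force: [-4.3, -0.1, 10.5]
width: -0.001
grip_force: 5.1
```

>>> drive_tool([
  [0, 0, -0.003],
  [0, 0, -0.006],
  [0, 0, -0.006],
  [0, 0, -0.006],
  [0, 0, -0.006],
], claw=[0, 0, 0, 0, 0], yaw=[0, 0, 0, 0, 0])

```text
time: 24.58
tool_pos: [0.4671, -0.0173, 0.2709]
tcp_rot: [-0.003, 3.142, -0.0]
wrist_force: [-12.5, 0.9, 28.5]
width: 0.001
grip_force: 14.3
```

>>> drive_tool([
  [0, 0, 0.04],
  [0, 0, 0.1],
  [0, 0, 0.18],
  [0, 0, 0.26],
  [-0.05, 0.06, 0.3],
  [-0.1, 0.14, 0.3],
  [-0.1, 0.22, 0.3],
  [-0.1, 0.3, 0.3],
], claw=[0, 0, 0, 0, 0, 0, 0, 0], yaw=[0, 0, 0, 0, 0, 0, 0, 0])

```text
time: 25.25
tool_pos: [0.4154, 0.1305, 0.4182]
tcp_rot: [0.0, 3.138, 0.001]
wrist_force: [1.3, -0.2, -0.5]
width: -0.003
grip_force: 0.0
```

>>> drive_tool([
  [0, 0.08, 0],
  [0, 0.16, 0],
  [0, 0.24, 0],
  [0, 0.3, 0],
  [0, 0.3, 0],
  [0, 0.3, 0],
  [0, 0.3, 0],
  [0, 0.3, 0],
], claw=[0, 0, 0, 0, 0, 0, 0, 0], yaw=[0, 0, 0, 0, 0, 0, 0, 0])

```text
time: 25.92
tool_pos: [0.4165, 0.2787, 0.4167]
tcp_rot: [0.002, -3.141, 0.001]
wrist_force: [0.1, 0.7, 0.5]
width: -0.0
grip_force: 0.0
```

```bash
python3 - <<'E'
from m import *
st()
for n in('top','side'):
    P=cloud(snap(n,'z_%s.png'%n));x,y,z=P[...,0],P[...,1],P[...,2]
    m=(z>.07)&(z<.13)&(abs(y+.017)<.12)&(x>.44)&(x<.65);p=P[m]
    for lo,hi in((.455,.475),(.5,.52),(.55,.6),(.61,.64)):
        q=p[(p[:,0]>lo)&(p[:,0]<hi)];print(n,lo,len(q),np.round(np.median(q[:,2]),4) if len(q) else '')
a=cv2.imread('pics/z_top.png');b=cv2.imread('pics/z_side.png')
cv2.imwrite('pics/g.png',np.hstack([cv2.resize(a[130:280,90:370],(420,225)),cv2.resize(b[100:325,170:350],(380,475))[:225*2][::1][:450] if 0 else cv2.resize(b[100:325,170:350],(380,225*1))]) )
cv2.imwrite('pics/g.png',cv2.resize(b[90:320,170:350],None,fx=2.5,fy=2.5,interpolation=cv2.INTER_CUBIC))
E
```

```text
{'time': np.float64(25.917), 'tool_pos': array([0.416, 0.279, 0.417]), 'tcp_rot': array([ 2.000e-03, -3.141e+00,  1.000e-03]), 'wrist_force': array([0.124, 0.678, 0.504]), 'grip_force': np.float64(0.0), 'width': np.float64(-0.0)}
top 0.455 362 0.098
top 0.5 420 0.0952
top 0.55 1043 0.0955
top 0.61 628 0.097
side 0.455 285 0.0981
side 0.5 283 0.0951
side 0.55 681 0.0956
side 0.61 418 0.0966
```

View pics/g.png

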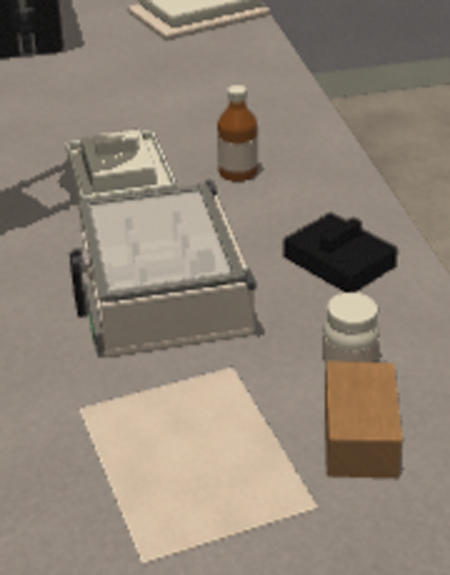

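The cover is shut and level, with the rim at 98 mm, as specified. The mat is empty, the cartridge is in the tray, and the bottle, jar and carton look undisturbed.

```bash
python3 -c "
from workcell import bot
print(bot.finish_job())"
```

```text
the job is handed in; nothing more can be done
None
```

I handed the job in at about 26 s: the cartridge is flat in the tray, both tubes found on the mat are snapped into clips 0 and 1, and the cover is latched shut.

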